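Take the dosing head off the paint pump for washing

ROBOT

A 6-joint arm with a two-finger parallel gripper is mounted at the origin on the work surface. World frame = base frame: x ahead of the robot, y to its left, z up, the work surface at z = 0. Lengths are in m, angles in rad, forces in N, time in s.
With the tool pointing down it reaches from about 0.275 to 0.825 m from the base axis. Payload 4.9 kg.
Tool frame: the origin (TCP) lies at the very end of the fingers, on their centre line; the grasp point (between the pads) lies behind it (robot.pinch_z is the x of the grasp point in the tool frame, in m); x points along the fingers, y is the direction in which the jaws open and shut, and the axes are right-handed (so a half turn about x gives the same grasp; the last joint's range is limited). The gripper opens to 85 mm and grips with 20 to 120 N. Pads are 22 mm wide; open, the fingers measure 114 mm over their backs; the gripper's body (76 mm by 85 mm) begins 54 mm behind the grasp point. The pads swing forward as they close: fully open they stand 13 mm farther back than shut.
Start: joints at [1.061, 0.326, -0.193, 1.052, 0, 1.437], TCP at [0.202, 0.512, 0.194] pointing down, gripper open.
Joint ranges: [-2.65, 2.65], [-0.97, 1.79], [-1.3, 1.35], [-1.93, 2.1], [-1.47, 1.37], [-3.14, 3.14]. Speed limits (rad/s): [2.57, 2.57, 3.14, 3.14, 3.14, 3.14].

INTERFACE

Orientations are given as a 3x3 rotation matrix whose columns are the frame's x, y, z axes.
In Python, from station import robot, imaging, job, spotter gives the robot as it stands.
- The arm moves only by the tool step_arm, never from a script. Its argument "increments" is a list of rows, each a list of 3 entries, a list of its own where there are three numbers: the turn, a rotation vector about the tool's x, y, z in rad, then the shift along the tool's x, y, z in m, then the finger opening in m, from 0 to 0.0854. In form: [[[ax, ay, az], [x, y, z], claw], ...]. A call has 1 to 8 rows; each row is the pose to reach, as a shift and turn from the pose commanded when the call began, along the tool's axes at that moment; what a row does not reach only later rows make up. A row lasts 1/8 s, in which the tool goes at most 62.5 mm and 10.7 degrees, less where a joint would pass 70% of its speed; a pose out of reach is approached as far as the arm can. A call with a gripper value outside its range is refused whole. The fingers move at their own pace and stop on an object; the grip force is fixed at half the most. Time passes only in rows, so rows that repeat a pose let the fingers close. It gives the time, the measured TCP pose, the force and the opening at its end, in the units of the state.
- robot.get_obs(): the state, without advancing time (a new reading comes with each control period).
- imaging.camera(name): name is "side" or "top" or "wrist"; returns a dict with "color" (480x640x3 uint8, red, green, blue), "camera_matrix" (3x3 intrinsics, pixels), "origin" and "orientation" of the camera in the world; the wrist camera has in their place "mount" (4x4, takes a point from camera to tool coordinates, whose origin is the TCP and whose axes are the tool frame's). Camera axes: x right, y up, looking along -z (the intrinsics and any distortion apply to the point x, -y, -z); pixel columns grow to the right and rows downward; lengths in m; the calibration is good to about 2 mm. A picture is of the moment at which its call begins: read the wrist's pose just before it. There is no depth.
- job.close_job(): hands the job in, once; it reports no verdict.
Trained networks look in the newest picture that a camera, given by its name, has taken for a name from the list of things; names that differ only in an ending like _2 or _b are one class to them, and where a whole thing is asked for, a point or a joint stands for the part that bears it (a point fixed in the world has none). Each returns a list of dicts, best first, with "p" (0 to 1); they miss things now and then, are a little off and sometimes report something else, mostly with a low value. They report only what shows in the picture. A call takes as long as a camera call. They do not tell look-alikes from the thing itself.
- spotter.look_for(camera, name): "centre" ([row, column] in pixels, amid what is visible of it).
- spotter.trace(camera, name): "region" (480x640 bool, what is visible of it) and "centre" ([row, column] in pixels, amid what is visible of it).
- spotter.tip_of(camera, name): "centre" ([row, column] in pixels: a listed point, or the origin of a listed thing).
The state is a dict: "t": time; "joint_positions": joint angles; "joint_vel": joint speeds; "tau": joint torques, N m; "tool_pos": TCP position; "ee_rot": TCP orientation; "ft_force": force on the tool from outside, world axes, zero at the start; "wrist_torque": the same for the moment, N m; "gripper_width": finger opening in m.
Only numpy, scipy, OpenCV 4.12 (cv2) and the standard library are available. Lean on these libraries where they do the work, as an engineer would, in place of code of your own. Each camera call takes 0.05 s, during which the arm holds its last target.

TASK

Take the dosing head off the paint pump: push the release button on the pump fully down, turn the head a quarter turn anticlockwise (seen from above) to its stop, and lift it straight off its mount. Then set it down gently in the wash tray, standing flat on the tray floor with its spout up, and let go, without shoving the seal ring, the pot strip or the jar about.

Things in the scene. Friction and masses are not known exactly. Their poses are not given: they have to be found in the camera images.
- pump: Grey bench pump, fixed, 265 (x) x 150 (y) mm, steel deck 60 mm above the bench. Origin: on the bench, on the bayonet mount's vertical axis; z up. It reaches from x = -115 to +150 mm; the front with the release button is towards -x. Behind the mount, x = 104 to 148 mm, stands a drive housing up to 119 mm above the bench.
- pump_mount (a point): Centre of the mount at deck height, axes as the pump's. The aluminium mount ring round it has outer radius 43 mm and is 19 mm high. Its lips (inner radius 26.5 mm, from 11 to 19 mm above the deck) hold the head's lugs down, except at two open mouths centred at about +y and -y, where the lugs can pass up.
- dosing_head: Loose dosing head, 0.18 to 0.34 kg, 80 mm tall, at the start locked in the mount with its foot on the deck. Origin: centre of its flat foot, z up to the spout. Steel foot of radius 24.5 mm up to z = 24 mm; round ribbed grey grip collar, 52 mm in diameter, from z = 24 to 64 mm; above it a steel cone (a small ridge on its shoulder marks +x) and a spout 12 mm thick up to z = 80 mm.
- head_collar (a point): Point on the dosing head's axis at the height to grip, 46 mm above its foot (18 mm below the collar's top). The collar is round: it can be gripped at any yaw, and can slip round in the grip, so the stop has to be felt. The head has about 2 mm of sideways and 3 mm of up-down play in the mount.
- head_lug (a point): Tip of one of the head's two opposite lugs, on its own x axis, 34.5 mm from the axis, 4 mm above the foot; lugs are 16 mm wide, 8 mm high. Locked: head x along pump x. Turned 90 degrees anticlockwise seen from above (positive about z) the lugs meet fixed stops, below the open mouths: the head lifts off only from there or up to about 8 degrees short. A pin bars the turn until the button is down.
- release_top (a point): Centre of the flat top of the black round release button, 22 mm in diameter, 75 mm in front (-x in the pump frame) of the mount axis. Up, it stands 15 mm above the deck; it has 7 mm of travel straight down, and low guard bars 6 mm high on either side of it.
- release (a joint): Travel of the release button in m: 0 up, 0.007 fully down on its hard stop (it can start up to 0.0015 down). It moves against about 3 N of friction, has no return spring and stays where it is left; the locking pin is clear of the lugs beyond 0.006.
- wash_tray: Open steel tray, fixed, outside 200 (x) x 180 (y) x 25 mm high, walls and floor 4 mm thick. Origin: centre of its underside on the bench.
- wash_tray_in (a point): Centre of the tray's inner floor, 4 mm above the bench; axes as the tray's.
- seal_ring: Loose black rubber ring, 44 mm outside, 30 mm inside, 8 mm high, lying in the +x half of the wash tray. Origin: centre of its underside. A bystander, to be left where it lies.
- pot_strip_a: Bystander: loose strip of five joined paint pots, 140 x 27 x 24 mm, long along its x. Origin: centre of its underside.
- binder_jar: Bystander: loose clear jar with white lid, 60 mm in diameter, 85 mm tall. Origin: centre of its underside.
Mind the look-alikes: they are no part of the job. What is shaped like the dosing_head but green is not meant.

How it is judged:
By the outcome, as a careful person would: the job done as asked, in the order asked, and still so for the second after the job is handed in, with the robot touching nothing.
It also fails if it takes over 72 s, if anything falls off the work surface, if the arm or the gripper's body presses on something with over 40 N, if the wrist force passes 120 N, or if a joint passes its speed limit or range.

## Working session

There is one attempt and no reset: what is moved stays moved. The work goes in short steps, Python scripts to look and compute and a tool call to move; the robot and the scene stay as the last step left them, time stands still between calls to the robot, and variables do not carry over. Pictures are saved under pics/ and viewed, and the job is handed in when it is done.

Besides the shell and the picture viewer there is one more tool, called as name(argument=value, ...) on one line, values as JSON. step_arm: Moves the arm, as the interface text tells. Its arguments: {"type":"object","properties":{"increments":{"type":"array"}},"required":["increments"]}

```bash
mkdir -p pics; ls
cat > h.py <<'E'
import numpy as np, cv2
from station import robot, imaging, job, spotter
def cam(n):
    o=robot.get_obs(); c=imaging.camera(n)
    if n=='wrist':
        M=np.array(c['mount']); R=np.array(o['ee_rot']); 
        c['orientation']=R@M[:3,:3]; c['origin']=np.array(o['tool_pos'])+R@M[:3,3]
    return c
def ray(c,rc):
    K=np.array(c['camera_matrix']); d=c.get('distortion')
    p=np.array([[[rc[1],rc[0]]]],float)
    u=cv2.undistortPoints(p,K,np.array(d) if d is not None else None)[0,0]
    v=np.array(c['orientation'])@np.array([u[0],-u[1],-1.]); return np.array(c['origin']),v
def onz(c,rc,z):
    o,v=ray(c,rc); return o+v*(z-o[2])/v[2]
def proj(c,P):
    q=np.array(c['orientation']).T@(np.array(P)-np.array(c['origin'])); K=np.array(c['camera_matrix'])
    d=c.get('distortion')
    r=cv2.projectPoints(np.array([[q[0],-q[1],-q[2]]]),np.zeros(3),np.zeros(3),K,np.array(d) if d is not None else None)[0][0,0]
    return r[::-1]
def save(c,n): cv2.imwrite('pics/'+n,c['color'][:,:,::-1])
E
python3 - <<'E'
from h import *
for n in ['top','side','wrist']:
    c=cam(n); save(c,n+'1.png'); print(n,[k for k in c],np.round(c['origin'],3),np.round(c['camera_matrix'],1).tolist(),c.get('distortion'))
    for t in ['dosing_head','release_top','head_collar','pump_mount','head_lug','wash_tray_in','seal_ring','pot_strip_a','binder_jar']:
        for r in spotter.tip_of(n,t)[:3]: print(t,np.round(r['centre'],1),round(r['p'],2))
o=robot.get_obs();print(o); print(robot.pinch_z)
E
```

```text
pics
top ['color', 'camera_matrix', 'origin', 'orientation'] [ 0.479 -0.012  0.958] [[451.0, 0.0, 316.1], [0.0, 451.0, 243.2], [0.0, 0.0, 1.0]] None
dosing_head [243.2 196.9] 0.78
dosing_head [182.5 282. ] 0.67
release_top [242.4 187.7] 0.55
release_top [278.  200.6] 0.49
head_collar [177.9 279.6] 0.81
head_collar [241.3 187.8] 0.73
head_collar [246.7 193.1] 0.25
pump_mount [243.5 196. ] 0.91
head_lug [196.1 293.3] 0.94
head_lug [228.8 190.1] 0.62
seal_ring [233.  435.4] 0.59
pot_strip_a [236.7 330.7] 0.95
binder_jar [332.3 334.9] 0.65
side ['color', 'camera_matrix', 'origin', 'orientation'] [ 0.175 -0.792  0.727] [[583.5, 0.0, 321.4], [0.0, 583.5, 237.6], [0.0, 0.0, 1.0]] None
dosing_head [233.2 369.4] 0.96
dosing_head [188.1 273. ] 0.72
release_top [195.6 251.7] 0.45
head_collar [169.3 270.3] 0.74
head_collar [217.1 366.7] 0.68
pump_mount [191.4 274.3] 0.86
pump_mount [369.8 395.3] 0.48
pump_mount [370.5 392.5] 0.36
head_lug [182.4 287. ] 0.93
head_lug [235.6 361.6] 0.82
wash_tray_in [275.6 336.6] 0.68
wash_tray_in [368.2 391.8] 0.64
seal_ring [311.2 251.7] 0.41
pot_strip_a [276.9 
[... 316 characters left out ...]
1e-07,  1.43657396e+00]), 'joint_vel': array([ 8.47550799e-04, -1.75879006e-04, -4.73996556e-04,  1.72394398e-03,
        3.82403574e-05,  1.26933818e-03]), 'tau': array([-1.10110336e-04, -4.43328345e+01,  2.62754416e+01,  1.07955704e-03,
       -2.22848953e-04, -6.81446195e-06]), 'tool_pos': array([0.20184883, 0.5116423 , 0.19388513]), 'ee_rot': array([[ 4.98230968e-06,  3.66979160e-01,  9.30229163e-01],
       [ 7.69508768e-06,  9.30229163e-01, -3.66979160e-01],
       [-1.00000000e+00,  8.98659880e-06,  1.81075295e-06]]), 'ft_force': array([ 0.36377895, -0.52802469,  0.27097676]), 'wrist_torque': array([-0.0226443 , -0.02081098, -0.04298534]), 'gripper_width': 0.08536191198006743}
-0.0187
```

View pics/top1.png

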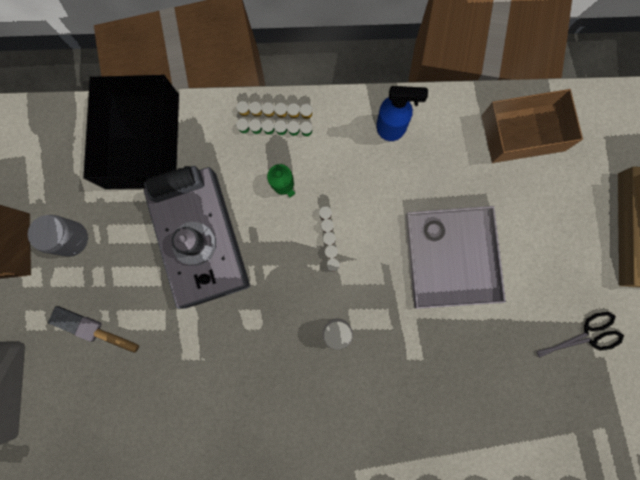

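View pics/side1.png

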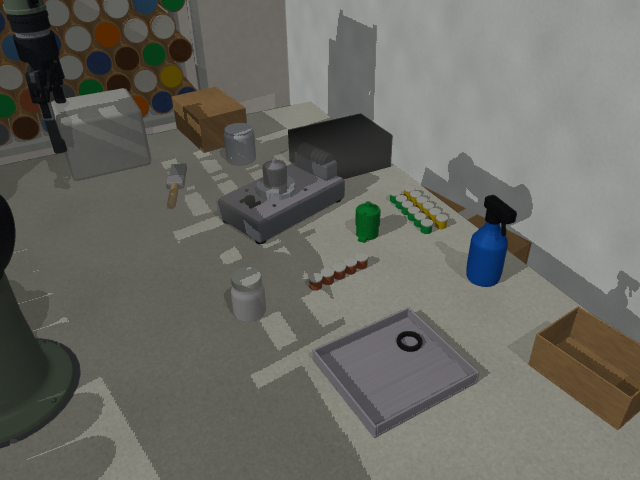

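View pics/wrist1.png

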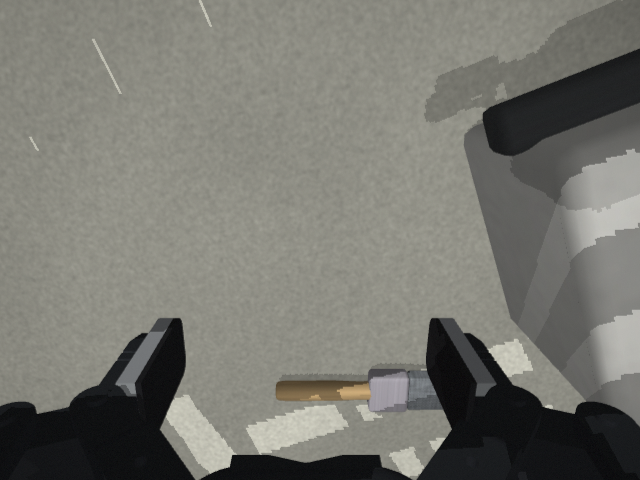

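```bash
python3 -c "
import cv2
a=cv2.imread('pics/top1.png')
cv2.imwrite('pics/top1c.png',cv2.resize(a[130:310,130:330],None,fx=3,fy=3,interpolation=2))
a=cv2.imread('pics/side1.png')
cv2.imwrite('pics/side1c.png',cv2.resize(a[130:280,190:420],None,fx=3.4,fy=3.4,interpolation=2))"
```

```text
(no output)
```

View pics/top1c.png

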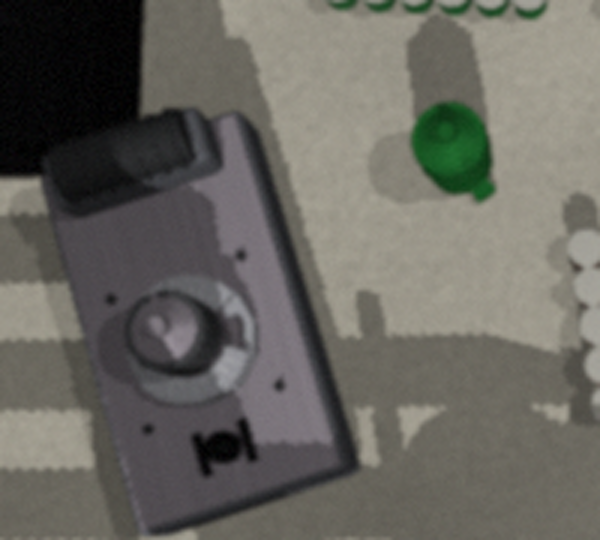

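View pics/side1c.png

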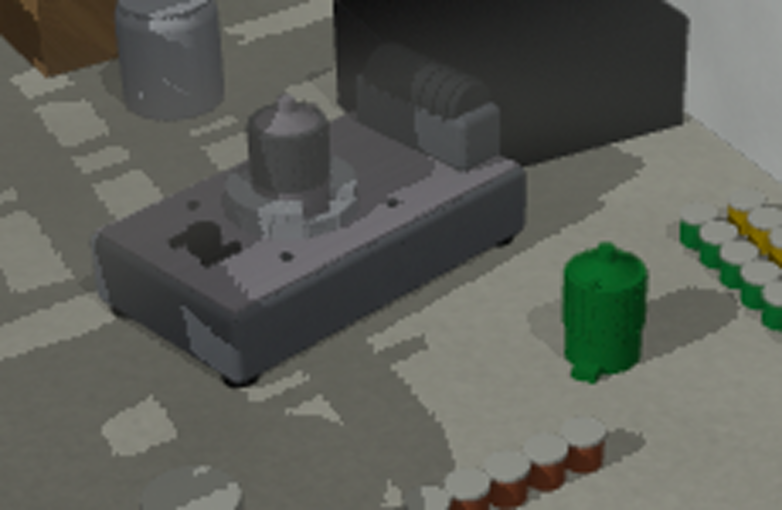

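Run:
```python
from h import *
c=cam('top')
print('R',np.round(c['orientation'],3).tolist())
a=onz(c,(278,204.5),.075); b=onz(c,(241.5,187.5),.106)
print('btn',a,'collar',b, 'mount', onz(c,(243.5,196),.06))
d=b-a; print('yaw',np.degrees(np.arctan2(d[1],d[0])),np.hypot(*d[:2]))
# pump front corners at deck z=.06, rough
for p in [(306,181),(289,248)]: print('deck corner',onz(c,p,.06))
# spout: z .14
print('spout', onz(c,(238,184),.14))
for p in [(209,406),(207,495),(301,503),(306,414)]: print('tray rim',onz(c,p,.025))
print('ring',onz(c,(230,433.5),.008))
```

```text
R [[-0.006, 0.992, -0.129], [-0.999, -0.012, -0.044], [-0.045, 0.128, 0.991]]
btn [0.52669974 0.24858145 0.075     ] collar [0.59578311 0.2745704  0.106     ] mount [0.59777847 0.27237128 0.06      ]
yaw 20.61614259857155 0.07381014651779112
deck corner [0.47191995 0.29916121 0.06      ]
deck corner [0.5048451  0.16443538 0.06      ]
spout [0.59776444 0.26993792 0.14      ]
tray rim [ 0.66999398 -0.15931579  0.025     ]
tray rim [ 0.67143776 -0.34245558  0.025     ]
tray rim [ 0.47810596 -0.3475187   0.025     ]
tray rim [ 0.46907158 -0.16917651  0.025     ]
ring [ 0.62749401 -0.21814205  0.008     ]
```

Top view: there are two candidates for the head. The grey one at (row 242, col 188) is seated in the pump mount. The green one at (180, 281) stands loose on the bench and is the look-alike, so the grey one is meant. The crop shows this clearly. The button is at (279, 205), the tray is at right and its ring is at (230, 433). Next I look from the wrist above the pump.

step_arm(increments=[[[0,0,0],[-0.056,-0.1,0.5],0.0854],[[0,0,0],[-0.056,-0.1,0.5],0.0854],[[0,0,0],[-0.056,-0.1,0.5],0.0854],[[0,0,0],[-0.056,-0.1,0.5],0.0854],[[0,0,0],[-0.056,-0.1,0.5],0.0854],[[0,0,0],[-0.056,-0.1,0.5],0.0854],[[0,0,0],[-0.056,-0.1,0.5],0.0854],[[0,0,0],[-0.056,-0.1,0.5],0.0854]])

```text
t: 2.55
tool_pos: [0.621, 0.2408, 0.2488]
ee_rot: [[0.0, 0.367, 0.93], [0.0, 0.93, -0.367], [-1.0, 0.0, 0.0]]
ft_force: [0.5, 1.2, 0.9]
gripper_width: 0.0856
```

step_arm(increments=[[[0,0,0],[0,0,0],0.0854],[[0,0,0],[0,0,0],0.0854],[[0,0,0],[0,0,0],0.0854]])

```text
t: 2.92
tool_pos: [0.6182, 0.2431, 0.2485]
ee_rot: [[-0.001, 0.365, 0.931], [0.0, 0.931, -0.365], [-1.0, -0.0, -0.001]]
ft_force: [0.4, 0.0, -0.6]
gripper_width: 0.0853
```

Run:
```python
from h import *
c=cam('wrist'); save(c,'w2.png'); print(np.round(c['origin'],4))
for t,z in [('release_top',.075),('head_collar',.106),('pump_mount',.06),('head_lug',.064),('dosing_head',.06)]:
    for r in spotter.tip_of('wrist',t)[:3]: print(t,np.round(r['centre'],1),round(r['p'],2),np.round(onz(c,r['centre'],z),4))
o=robot.get_obs();print(o['t'],o['tool_pos'],o['joint_positions'],o['ft_force'])
np.savez('w2.npz',o=c['origin'],R=c['orientation'],K=c['camera_matrix'])
```

```text
[0.5421 0.273  0.429 ]
release_top [ 85.2 272.1] 0.58 [0.5261 0.2511 0.075 ]
head_collar [163.6 333.5] 0.88 [0.5962 0.2747 0.106 ]
head_collar [342.5 221.1] 0.85 [0.7071 0.1289 0.106 ]
head_lug [306.4 199.5] 0.82 [0.6847 0.1078 0.064 ]
head_lug [253.7  99.3] 0.29 [0.6022 0.0456 0.064 ]
dosing_head [319.6 230.8] 0.82 [0.7105 0.1282 0.06  ]
dosing_head [156.7 330.4] 0.63 [0.5974 0.2744 0.06  ]
3.225 [0.61898135 0.24272947 0.24876987] [2.62785752e-01 5.26578714e-01 2.55431021e-01 1.29934169e+00
 8.09451353e-06 6.37558092e-01] [ 0.5321138   0.07637896 -0.10334215]
```

View pics/w2.png

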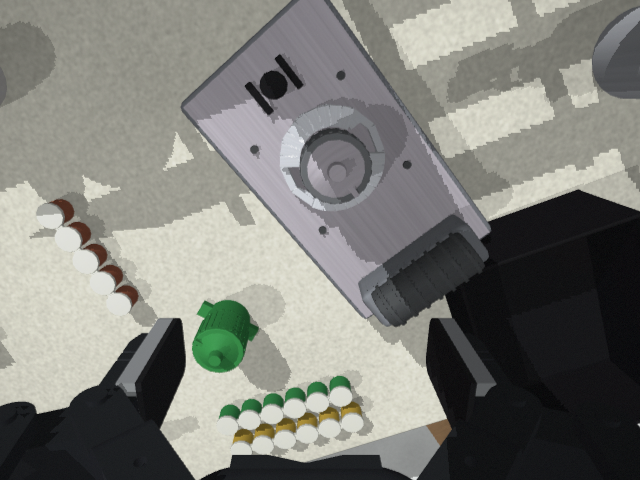

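Wrist view: the button is at (85, 272), the collar at (163, 333) and the green look-alike at (340, 222). The button-to-collar distance comes out at 74 mm, against 75 mm nominal, with pump yaw about 19°. Next I go above the button with the fingers closed.

step_arm(increments=[[[-0.7,0,0],[0,-0.027,-0.089],0],[[-0.7,0,0],[0,-0.027,-0.089],0],[[-0.7,0,0],[0,-0.027,-0.089],0],[[-0.7,0,0],[0.05,-0.027,-0.089],0],[[-0.7,0,0],[0.1,-0.027,-0.089],0],[[-0.7,0,0],[0.145,-0.027,-0.089],0],[[-0.7,0,0],[0.145,-0.027,-0.089],0],[[-0.7,0,0],[0.145,-0.027,-0.089],0]])

```text
t: 4.22
tool_pos: [0.5278, 0.2501, 0.1052]
ee_rot: [[0.002, -0.319, 0.948], [0.001, 0.948, 0.319], [-1.0, -0.0, 0.002]]
ft_force: [-0.4, -0.3, 0.8]
gripper_width: -0.0001
```

Run:
```python
from h import *
c=cam('wrist'); save(c,'w3.png')
for r in spotter.tip_of('wrist','release_top')[:2]: print(np.round(r['centre'],1),round(r['p'],2),np.round(onz(c,r['centre'],.075),4))
s=cam('side'); save({'color':cv2.resize(s['color'][130:270,190:380],None,fx=4,fy=4)},'s3.png')
o=robot.get_obs();print(o['t'],o['tool_pos'],o['ee_rot'],o['ft_force'],o['gripper_width'])
```

```text
[253.2 308.1] 0.65 [0.5256 0.251  0.075 ]
4.375 [0.52845992 0.25027372 0.10583919] [[ 3.82629519e-03 -3.18640385e-01  9.47867957e-01]
 [ 1.27092086e-03  9.47875680e-01  3.18637850e-01]
 [-9.99991872e-01 -1.45373145e-05  4.03181887e-03]] [0.23136692 0.37471106 0.29583937] -6.591427719045109e-05
```

View pics/w3.png

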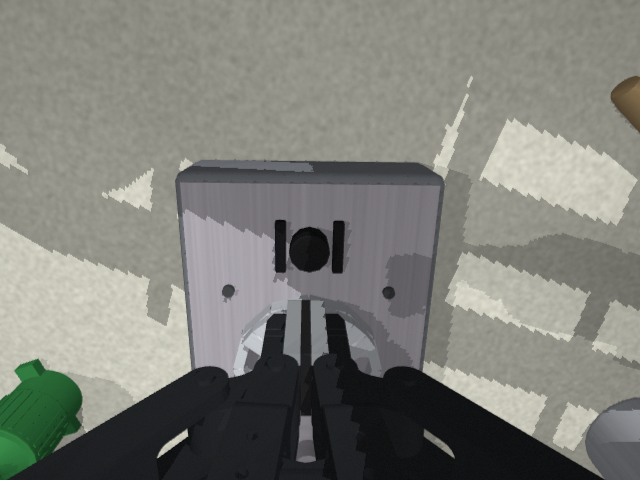

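View pics/s3.png

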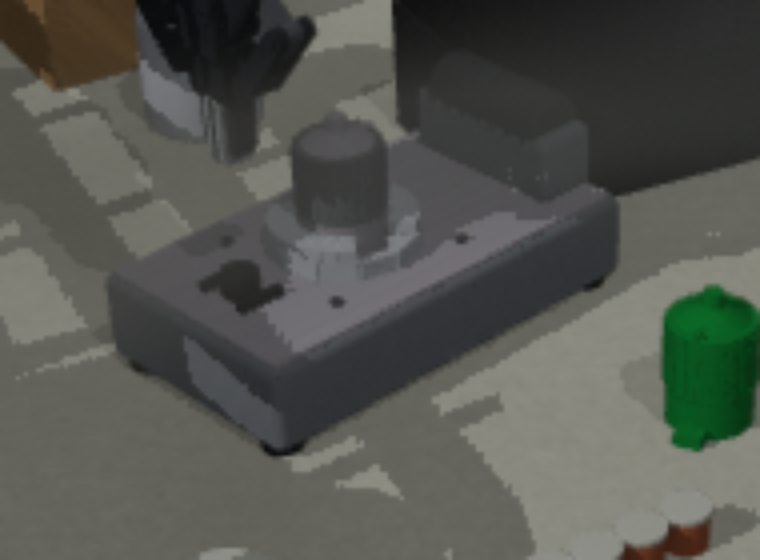

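Run:
```python
from h import *
c=cam('wrist');s=cam('side');t=cam('top'); save({'color':cv2.resize(t['color'][130:310,130:330],None,fx=3,fy=3)},'t3.png')
o=robot.get_obs(); T=o['tool_pos']; print(o['t'],T)
print(np.round(c['mount'],3))
for n,k in [('w',c),('s',s),('t',t)]: print(n,proj(k,T),proj(k,[.526,.2505,.075]), proj(k,[.5965,.2745,.14]))
print('crop side',[(proj(s,T)[1]-190)*4,(proj(s,T)[0]-130)*4])
```

```text
4.525 [0.52765556 0.24995808 0.10484784]
[[-0.     0.318 -0.948 -0.18 ]
 [ 1.    -0.    -0.     0.   ]
 [-0.001 -0.948 -0.318 -0.082]
 [ 0.     0.     0.     1.   ]]
w [277.46301095 305.09006729] [251.85315497 307.07184139] [461.23450135 307.99126676]
s [185.61263479 250.12972575] [197.66202289 250.49979958] [159.06558227 274.1253697 ]
t [276.6972572  199.27766874] [278.3619074  203.53330093] [238.70292647 181.55909714]
crop side [np.float64(240.51890300044226), np.float64(222.4505391788681)]
```

View pics/t3.png

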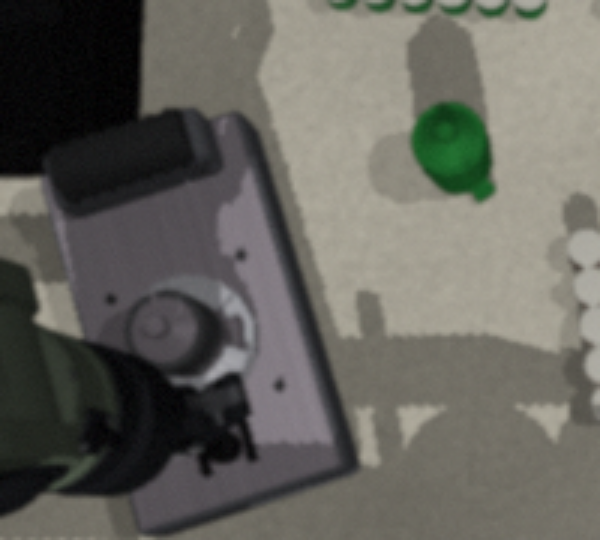

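Run:
```python
from h import *
c=cam('wrist');s=cam('side')
save({'color':cv2.resize(s['color'][90:230,210:330],None,fx=5,fy=4)},'s3b.png')
save({'color':cv2.resize(c['color'][200:420,200:420],None,fx=2.5,fy=2.5)},'w3b.png')
T=robot.get_obs()['tool_pos'];R=robot.get_obs()['ee_rot']
for b in [0,.01,.02,.03,.04]:
    P=T-R[:,0]*b; print(b,proj(c,P),proj(c,P+R[:,2]*-.011),proj(s,P))
P=np.array([.202,.5116,.194])
print(proj(s,P),proj(s,P+[0,0,.013]))
```

```text
0 [278.40814598 305.17495911] [256.3808075  305.18339014] [185.96784488 249.96234844]
0.01 [287.72316032 305.17032633] [264.74144354 305.17910236] [181.88641784 249.55661829]
0.02 [298.02711621 305.16520171] [274.00748461 305.17435025] [177.76718825 249.14713024]
0.03 [309.48633085 305.15950253] [284.33442484 305.16905405] [173.60962847 248.73383182]
0.04 [322.30663057 305.15312642] [295.91552654 305.16311465] [169.41320101 248.31666961]
[133.19002284  62.86944668] [127.65382008  61.25347452]
```

View pics/s3b.png

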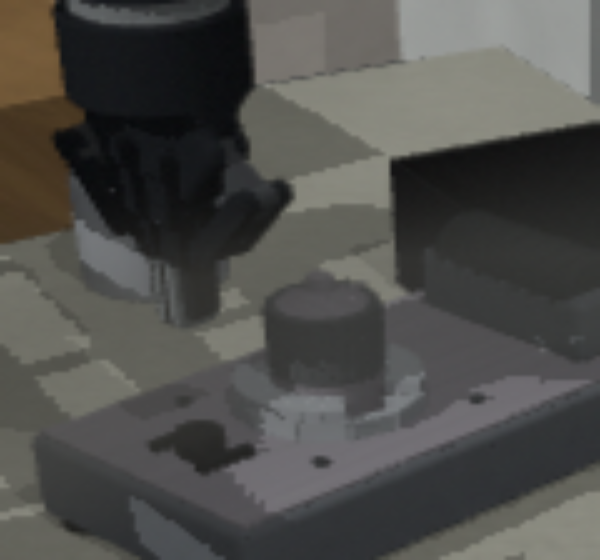

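View pics/w3b.png

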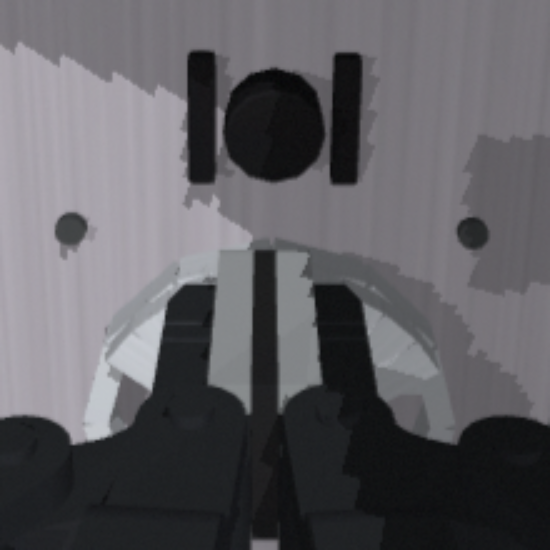

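Run:
```python
from h import *
a=cv2.imread('pics/side1.png'); cv2.imwrite('pics/s1b.png',cv2.resize(a[0:200,0:160],None,fx=4,fy=3))
a=cv2.imread('pics/w2.png'); cv2.imwrite('pics/w2b.png',cv2.resize(a[280:480,80:540],None,fx=1.7,fy=1.7))
c=cam('wrist');s=cam('side')
o=robot.get_obs();T=o['tool_pos'];R=o['ee_rot']
(o1,v1),(o2,v2)=ray(c,(300,305)),ray(s,(170.5,248.4))
A=np.stack([v1,-v2],1); k=np.linalg.lstsq(A,o2-o1,rcond=None)[0]
p1,p2=o1+v1*k[0],o2+v2*k[1]; print(p1,p2,T, R.T@((p1+p2)/2-T))
```

```text
[0.51940962 0.24711572 0.14026477] [0.52599485 0.24664825 0.14338941] [0.52682895 0.24965125 0.10374497] [-0.03808365 -0.00131122 -0.00478156]
```

View pics/s1b.png

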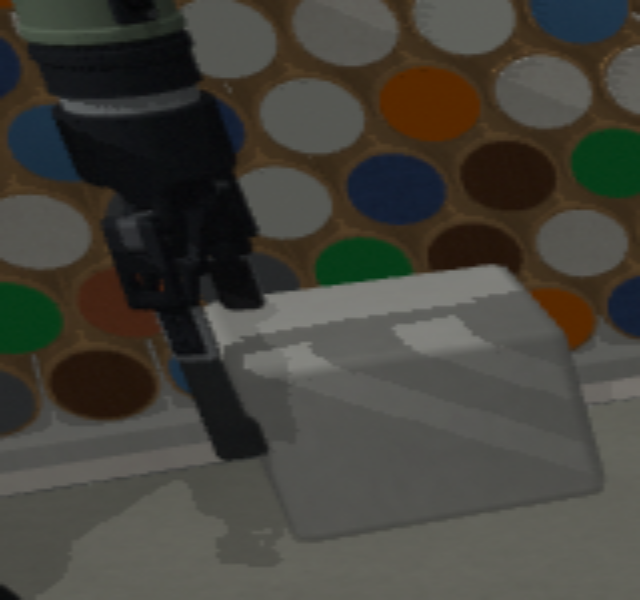

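View pics/w2b.png

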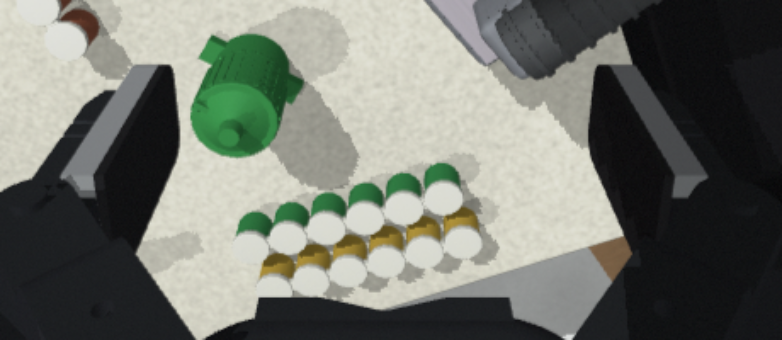

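Run:
```python
from h import *
s=cam('side'); t=cam('top')
T=np.array([.2018,.5116,.1939]); y=np.array([.367,.930,0])
for b in [0,.013,.03,.05]:
    P=T+[0,0,b]; print(b,proj(s,P+.0427*y),proj(s,P-.0427*y))
save({'color':cv2.resize(s['color'][60:220,200:330],None,fx=4,fy=3.75.__int__())},'s4.png')
save(s,'s4f.png')
print(robot.get_obs()['t'],robot.get_obs()['gripper_width'])
```

```text
0 [125.18801809  67.82287941] [141.76963045  57.46333739]
0.013 [119.7545368  66.278684 ] [136.12823169  55.76872982]
0.03 [112.55449137  64.23243107] [128.64704299  53.52147171]
0.05 [103.94332619  61.78513789] [119.69120147  50.83124584]
4.825 6.422549117794591e-05
```

View pics/s4f.png

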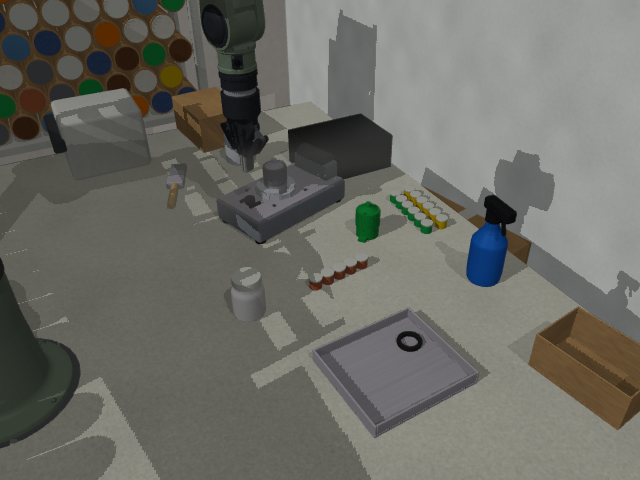

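The wrist and side views agree that the visible fingertips sit about 38 mm behind the nominal TCP. I'll descend step by step, watching the force, to find the real contact height.

step_arm(increments=[[[0,0,0],[0.015,0,-0.001],0],[[0,0,0],[0.025,0,-0.001],0],[[0,0,0],[0.028,0,-0.001],0],[[0,0,0],[0.028,0,-0.001],0]])

```text
t: 5.32
tool_pos: [0.5255, 0.2492, 0.0749]
ee_rot: [[-0.001, -0.319, 0.948], [-0.0, 0.948, 0.319], [-1.0, 0.0, -0.001]]
ft_force: [0.2, 0.3, -0.4]
gripper_width: 0.0
```

Run:
```python
from h import *
s=cam('side'); save({'color':cv2.resize(s['color'][110:230,200:330],None,fx=5,fy=5)},'s5.png')
o=robot.get_obs();print(o['t'],o['tool_pos'],o['ft_force']); print(proj(s,o['tool_pos']))
```

```text
5.375 [0.52578446 0.24931402 0.0753401 ] [-0.00556463 -0.13855507  0.75051724]
[197.80004111 250.59446159]
```

View pics/s5.png

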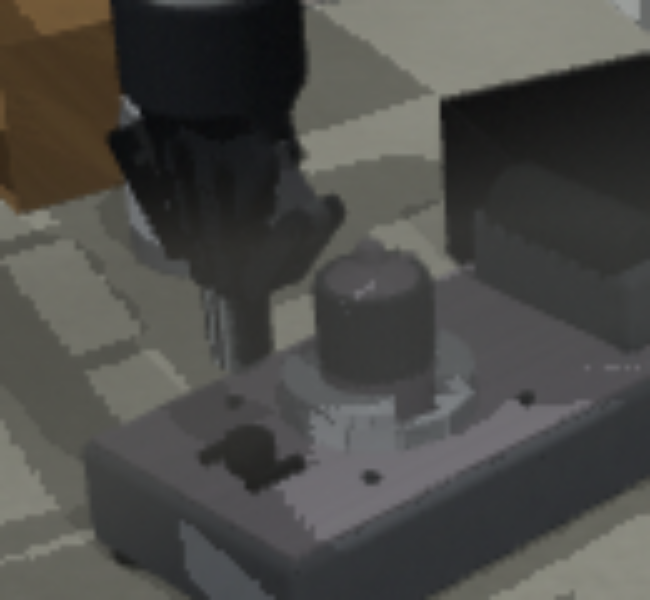

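step_arm(increments=[[[0,0,0],[0.015,0.001,0.001],0],[[0,0,0],[0.026,0.001,0.001],0],[[0,0,0],[0.03,0.001,0.001],0],[[0,0,0],[0.03,0.001,0.001],0]])

```text
t: 5.88
tool_pos: [0.526, 0.2505, 0.0449]
ee_rot: [[-0.001, -0.319, 0.948], [-0.0, 0.948, 0.319], [-1.0, -0.0, -0.001]]
ft_force: [-0.3, 0.6, 0.0]
gripper_width: 0.0002
```

Run:
```python
from h import *
c=cam('wrist'); save({'color':cv2.resize(c['color'][160:420,170:450],None,fx=2.3,fy=2.3)},'w6.png')
s=cam('side'); save({'color':cv2.resize(s['color'][110:230,200:330],None,fx=5,fy=5)},'s6.png')
o=robot.get_obs();print(o['t'],o['tool_pos'],o['ft_force'])
```

```text
5.975 [0.52660882 0.25064657 0.04562653] [ 0.40239018  0.65916392 -0.75843151]
```

View pics/w6.png

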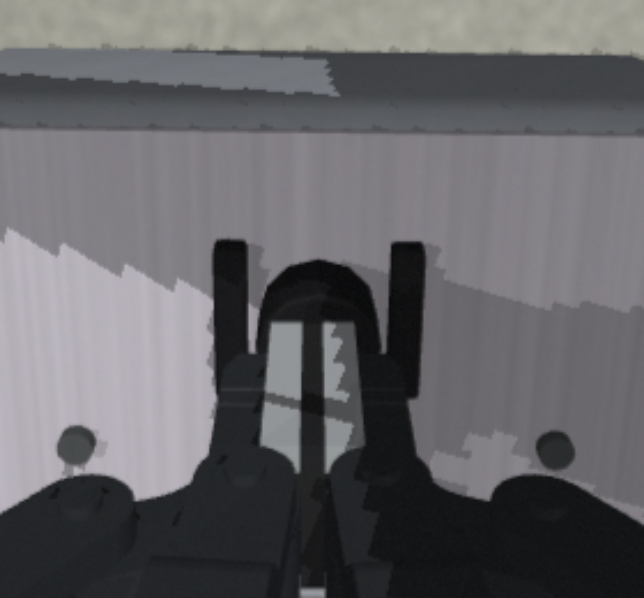

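View pics/s6.png

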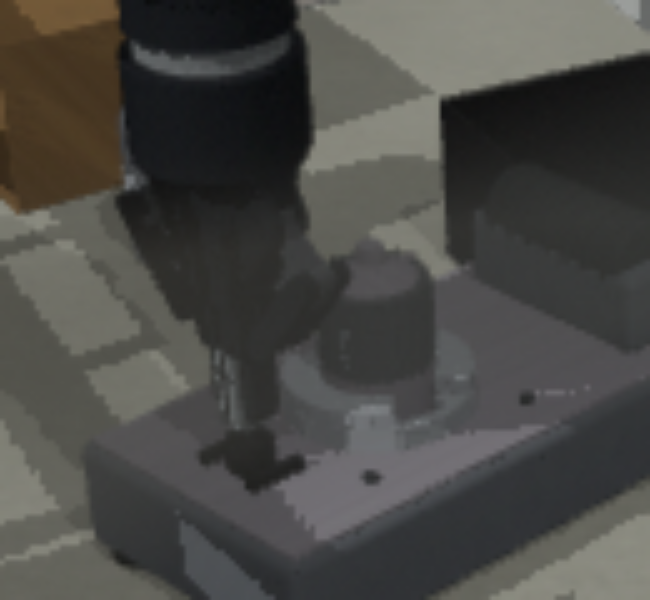

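step_arm(increments=[[[0,0,0],[0.004,0,0],0],[[0,0,0],[0.007,0,0],0],[[0,0,0],[0.009,0,0],0],[[0,0,0],[0.009,0,0],0]])

```text
t: 6.48
tool_pos: [0.5263, 0.2506, 0.0363]
ee_rot: [[-0.0, -0.319, 0.948], [-0.0, 0.948, 0.319], [-1.0, -0.0, -0.0]]
ft_force: [-0.7, 0.3, 0.4]
gripper_width: -0.0001
```

step_arm(increments=[[[0,0,0],[0.002,0,0],0],[[0,0,0],[0.003,0,0],0],[[0,0,0],[0.004,0,0],0]])

```text
t: 6.85
tool_pos: [0.5265, 0.2506, 0.0325]
ee_rot: [[0.0, -0.319, 0.948], [0.0, 0.948, 0.319], [-1.0, -0.0, 0.0]]
ft_force: [-1.9, -0.8, 2.7]
gripper_width: 0.0
```

step_arm(increments=[[[0,0,0],[0.001,0,0],0],[[0,0,0],[0.002,0,0],0],[[0,0,0],[0.002,0,0],0]])

```text
t: 7.22
tool_pos: [0.5265, 0.2506, 0.0306]
ee_rot: [[0.0, -0.319, 0.948], [0.0, 0.948, 0.319], [-1.0, -0.0, 0.0]]
ft_force: [-0.9, -0.1, 4.6]
gripper_width: -0.0004
```

step_arm(increments=[[[0,0,0],[0.001,0,0],0],[[0,0,0],[0.002,0,0],0],[[0,0,0],[0.002,0,0],0]])

```text
t: 7.6
tool_pos: [0.5266, 0.2506, 0.0305]
ee_rot: [[0.001, -0.319, 0.948], [0.0, 0.948, 0.319], [-1.0, -0.0, 0.001]]
ft_force: [-5.9, -1.8, 19.4]
gripper_width: 0.0
```

The button hit its hard stop at TCP z = 0.0305, where the force jumped from about 4 N to 19 N. That puts the real fingertips about 37 mm behind the reported TCP. Next I rise, open and go over the head.

step_arm(increments=[[[0,0,0],[-0.06,0,0],0],[[0,0,0],[-0.12,0,0],0.0854],[[0,0,0],[-0.12,0.0,0.037],0.0854],[[0,0,0],[-0.12,0.0,0.0737],0.0854],[[0,0,0],[-0.12,0,0.0737],0.0854],[[0,0,0],[-0.12,0,0.0737],0.0854]])

```text
t: 8.35
tool_pos: [0.5952, 0.2737, 0.1475]
ee_rot: [[-0.002, -0.319, 0.948], [-0.001, 0.948, 0.319], [-1.0, 0.0, -0.002]]
ft_force: [0.8, 0.6, 0.1]
gripper_width: 0.0858
```

Run:
```python
from h import *
c=cam('wrist'); save(c,'w7.png')
for t,z in [('release_top',.068),('head_collar',.106)]:
  for r in spotter.tip_of('wrist',t)[:2]: print(t,np.round(r['centre'],1),round(r['p'],2),np.round(onz(c,r['centre'],z),4))
o=robot.get_obs();print(o['t'],o['tool_pos'],o['ft_force'],o['gripper_width'])
for P in [(.5965,.2743,.14),(.5965,.2743,.124),(.526,.2505,.068),(.526,.2505,.075)]: print(proj(c,P))
s=cam('side'); save({'color':cv2.resize(s['color'][110:230,200:330],None,fx=5,fy=5)},'s7.png')
```

```text
release_top [109.4 304.8] 0.56 [0.5256 0.25   0.068 ]
head_collar [322.5  29.4] 0.88 [0.691  0.1338 0.106 ]
head_collar [253.8 303.5] 0.83 [0.5981 0.2737 0.106 ]
8.5 [0.59524306 0.27383688 0.14829715] [-0.82515414 -0.71536161  0.02934905] 0.08534014563824588
[276.28314795 305.49881373]
[263.77469921 305.4826272 ]
[110.41733308 305.33853068]
[110.83334808 305.3405561 ]
```

View pics/w7.png

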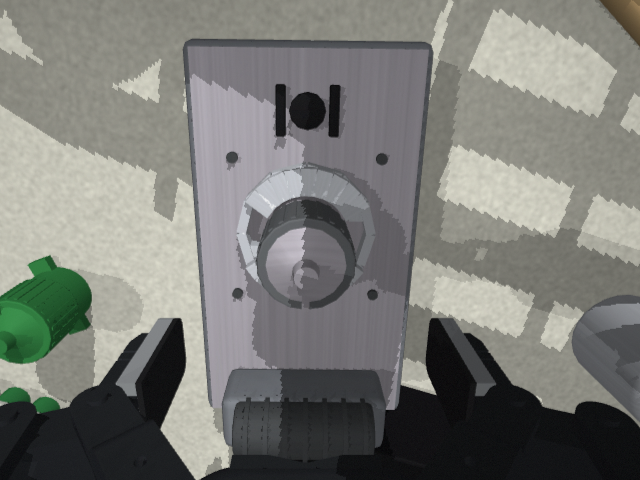

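View pics/s7.png

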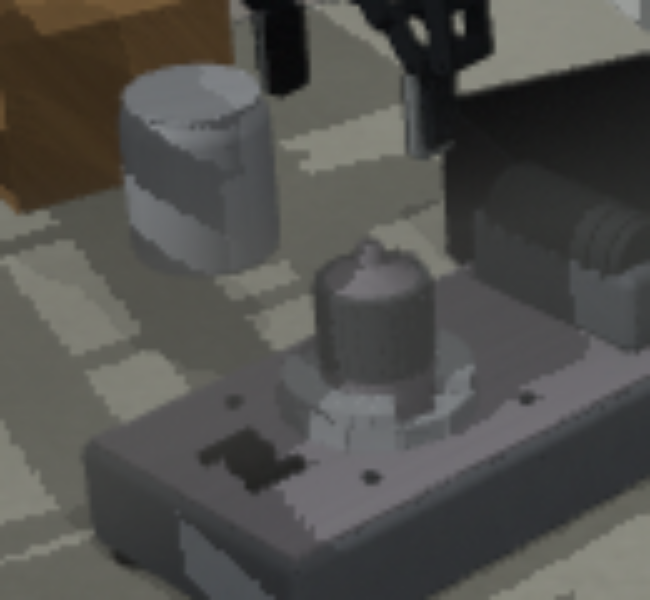

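Wrist view: the button is down at (110, 307), the head's spout is at (276, 306) and the fingers straddle it symmetrically at columns 183 and 428. Next I descend to the collar, in two stages.

step_arm(increments=[[[0,0,0],[0.04,0,0.001],0.0854],[[0,0,0],[0.07,0,0.001],0.0854],[[0,0,0],[0.09,0,0.001],0.0854],[[0,0,0],[0.1,0,0.001],0.0854],[[0,0,0],[0.1,0,0.001],0.0854]])

```text
t: 9.18
tool_pos: [0.5967, 0.2743, 0.0482]
ee_rot: [[-0.001, -0.319, 0.948], [-0.0, 0.948, 0.319], [-1.0, 0.0, -0.001]]
ft_force: [0.2, 0.4, -0.5]
gripper_width: 0.0851
```

Run:
```python
from h import *
c=cam('wrist'); save(c,'w8.png')
o=robot.get_obs();print(o['t'],o['tool_pos'],o['ft_force'],o['gripper_width'])
s=cam('side'); save({'color':cv2.resize(s['color'][110:230,200:330],None,fx=5,fy=5)},'s8.png')
```

```text
9.225 [0.59738838 0.2744909  0.04903098] [-0.69355445 -0.28652304  0.28750746] 0.085645696807619
```

View pics/w8.png

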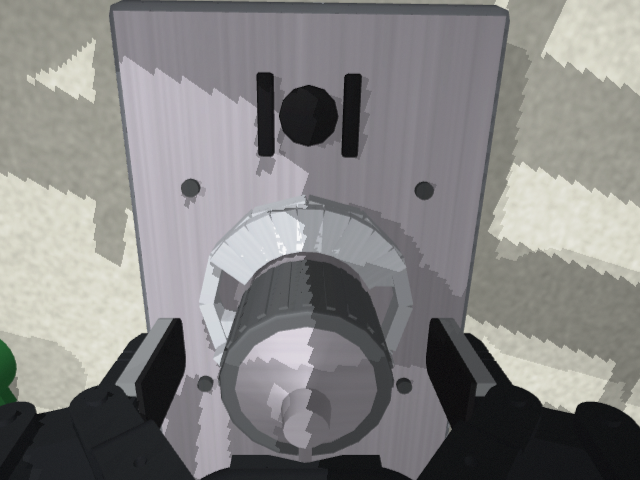

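View pics/s8.png

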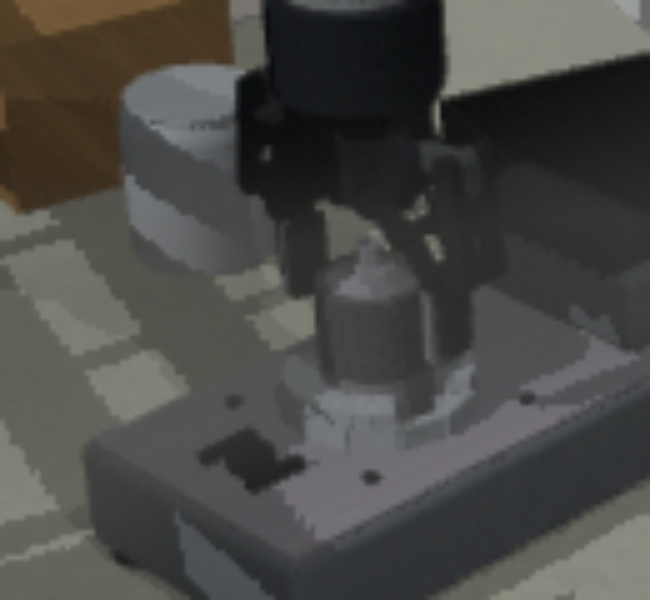

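The fingers straddle the collar with clearance on both sides. Closing.

step_arm(increments=[[[0,0,0],[0,0,0],0.03],[[0,0,0],[0,0,0],0.03],[[0,0,0],[0,0,0],0.03],[[0,0,0],[0,0,0],0.03],[[0,0,0],[0,0,0],0.03],[[0,0,0],[0,0,0],0.03]])

```text
t: 10.02
tool_pos: [0.598, 0.2747, 0.0495]
ee_rot: [[0.002, -0.319, 0.948], [0.001, 0.948, 0.319], [-1.0, 0.0, 0.002]]
ft_force: [-0.2, 0.4, 5.7]
gripper_width: 0.0506
```

Run:
```python
from h import *
c=cam('wrist'); save(c,'w9.png')
o=robot.get_obs();print(o['t'],o['tool_pos'],o['ft_force'],o['wrist_torque'],o['gripper_width'],o['joint_positions'])
```

```text
10.075 [0.59799673 0.27474702 0.04954767] [-2.19175486 -0.32282902  5.08310414] [-0.08190774  0.06684215  0.02463489] 0.05066430699006202 [ 3.18593601e-01  6.37770831e-01 -7.39895040e-02  8.57128183e-01
  2.82493725e-05 -5.73090839e-03]
```

View pics/w9.png

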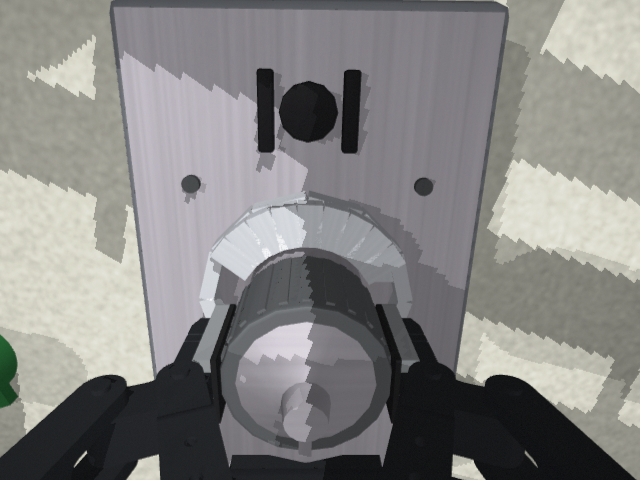

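step_arm(increments=[[[-0.12,0,0],[0,0,0],0.03],[[-0.27,0,0],[0,0,0],0.03],[[-0.42,0,0],[0,0,0],0.03],[[-0.57,0,0],[0,0,0],0.03],[[-0.72,0,0],[0,0,0],0.03],[[-0.87,0,0],[0,0,0],0.03],[[-1.02,0,0],[0,0,0],0.03],[[-1.17,0,0],[0,0,0],0.03]])

```text
t: 11.08
tool_pos: [0.5979, 0.2751, 0.0495]
ee_rot: [[0.002, -0.997, 0.072], [0.001, 0.072, 0.997], [-1.0, -0.001, 0.002]]
ft_force: [0.1, 1.0, 5.6]
gripper_width: 0.0508
```

Run:
```python
from h import *
o=robot.get_obs();print(o['t'],o['tool_pos'],o['ft_force'],o['wrist_torque'],o['gripper_width'],o['joint_positions'])
c=cam('wrist'); save(c,'w10.png')
```

```text
11.075 [0.59791781 0.27506294 0.04953038] [0.05469607 0.97719515 5.63640017] [ 0.1965846   0.22211915 -0.07339471] 0.05077502137718204 [ 3.18648113e-01  6.37832704e-01 -7.39232556e-02  8.57129130e-01
  8.76035655e-04 -1.18051496e+00]
```

View pics/w10.png

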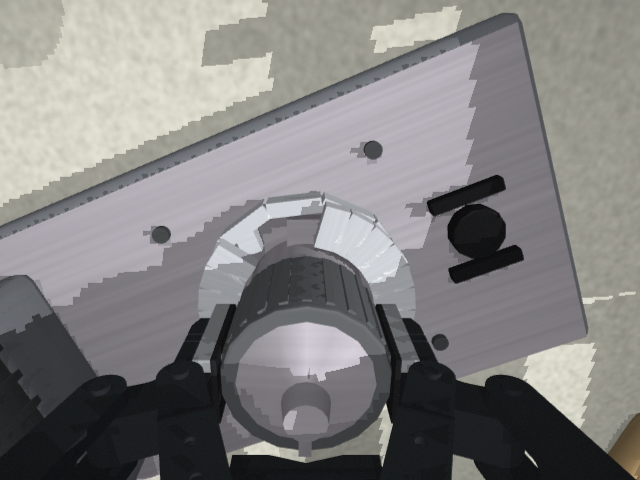

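The ridge stays at the bottom of the wrist image, (447, 305), so the head turned with the gripper, about 67° so far. Next I feel for the stop.

step_arm(increments=[[[-0.12,0,0],[0,0,0],0.03],[[-0.22,0,0],[0,0,0],0.03],[[-0.3,0,0],[0,0,0],0.03],[[-0.3,0,0],[0,0,0],0.03]])

```text
t: 11.62
tool_pos: [0.5979, 0.2749, 0.0496]
ee_rot: [[0.002, -0.975, -0.222], [0.001, -0.222, 0.975], [-1.0, -0.002, 0.001]]
ft_force: [-0.4, -0.3, 6.5]
gripper_width: 0.051
```

Run:
```python
from h import *
o=robot.get_obs();print(o['t'],o['tool_pos'],o['ft_force'],o['wrist_torque'],o['joint_positions'][5])
```

```text
11.625 [0.59789055 0.27494724 0.04956853] [-0.42464761 -0.28475309  6.48200682] [0.05385356 0.26861401 0.04659547] -1.4762845183998583
```

step_arm(increments=[[[-0.06,0,0],[0,0,0],0.03],[[-0.11,0,0],[0,0,0],0.03],[[-0.11,0,0],[0,0,0],0.03]])

```text
t: 12.0
tool_pos: [0.5976, 0.2749, 0.0495]
ee_rot: [[0.001, -0.945, -0.328], [0.001, -0.328, 0.945], [-1.0, -0.001, 0.001]]
ft_force: [-1.1, 0.2, 7.1]
gripper_width: 0.0507
```

Run:
```python
from h import *
o=robot.get_obs();print(o['t'],o['tool_pos'],o['ft_force'],o['wrist_torque'],o['joint_positions'][5])
```

```text
12.0 [0.5976143  0.27487628 0.04954012] [-1.06196323  0.24958265  7.11603505] [0.03969386 0.3682791  0.05392531] -1.5861252575168323
```

step_arm(increments=[[[-0.04,0,0],[0,0,0],0.03],[[-0.07,0,0],[0,0,0],0.03],[[-0.07,0,0],[0,0,0],0.03]])

```text
t: 12.38
tool_pos: [0.5975, 0.2746, 0.0495]
ee_rot: [[0.001, -0.922, -0.387], [0.001, -0.387, 0.922], [-1.0, -0.001, 0.001]]
ft_force: [-2.3, 0.9, 6.5]
gripper_width: 0.0504
```

Run:
```python
from h import *
o=robot.get_obs();print(o['t'],o['tool_pos'],o['ft_force'],o['wrist_torque'],o['joint_positions'][5],o['tau'][5])
c=cam('wrist'); save(c,'w11.png')
```

```text
12.375 [0.59751863 0.27461608 0.04952228] [-2.30537836  0.88638175  6.51497772] [ 0.19667631  0.57538497 -1.96067285] -1.6505959413476046 -1.9801419228315353
```

View pics/w11.png

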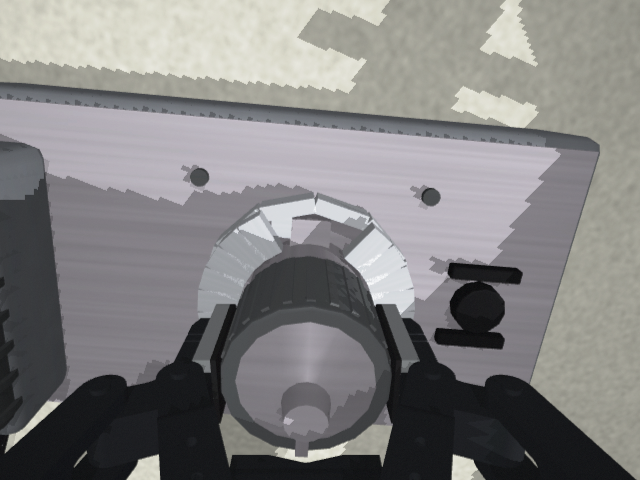

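The stop is felt: the wrist moment jumped from 0.05 to −1.96 N m at about 94° of gripper turn. I ease the torque a little and lift gently.

step_arm(increments=[[[0.03,0,0],[0,0,0],0.03],[[0.03,0,0],[-0.003,0,0],0.03],[[0.03,0,0],[-0.006,0,0],0.03],[[0.03,0,0],[-0.009,0,0],0.03]])

```text
t: 12.92
tool_pos: [0.5973, 0.2744, 0.0573]
ee_rot: [[-0.0, -0.931, -0.365], [-0.0, -0.365, 0.931], [-1.0, 0.0, -0.0]]
ft_force: [2.0, 0.8, -3.2]
gripper_width: 0.0508
```

Run:
```python
from h import *
o=robot.get_obs();print(o['t'],o['tool_pos'],o['ft_force'],o['wrist_torque'],o['joint_positions'][5],o['gripper_width'])
```

```text
12.925 [0.59732894 0.27437143 0.05725142] [ 2.0050516   0.81572105 -3.21513642] [ 0.09805042 -0.56124104 -0.05965417] -1.6259147316297984 0.05075586446554942
```

step_arm(increments=[[[0,0,0],[-0.008,0,0],0.03],[[0,0,0],[-0.018,0,0],0.03],[[0,0,0],[-0.03,0,0],0.03],[[0,0,0],[-0.05,0,0],0.03],[[0,0,0],[-0.08,0,0],0.03],[[0,0,0],[-0.1,0,0],0.03],[[0,0,0],[-0.1,0,0],0.03]])

```text
t: 13.8
tool_pos: [0.5986, 0.2749, 0.1602]
ee_rot: [[0.004, -0.931, -0.365], [0.001, -0.365, 0.931], [-1.0, -0.004, -0.0]]
ft_force: [-0.3, -0.5, -1.6]
gripper_width: 0.0506
```

Run:
```python
from h import *
o=robot.get_obs();print(o['t'],o['tool_pos'],o['ft_force'],o['wrist_torque'],o['joint_positions'],o['gripper_width'])
s=cam('side'); save(s,'s12.png')
t=cam('top')
for r in spotter.trace('top','seal_ring')[:2]+spotter.trace('top','wash_tray')[:1]:
    a=r['region']; k=cv2.findContours(a.astype(np.uint8),0,2)[0]; k=max(k,key=cv2.contourArea)
    print(r['p'],r['centre'],cv2.minAreaRect(k))
    if a.sum()>2000:
        b=cv2.boxPoints(cv2.minAreaRect(k)); print([np.round(onz(t,p[::-1],.02),3) for p in b])
```

```text
13.8 [0.598577   0.27488215 0.16015013] [-0.33093962 -0.50339033 -1.63201203] [-0.01144543  0.00793533  0.05130391] [ 3.18523695e-01  5.47109953e-01  6.53724040e-02  1.08474165e+00
  5.73981521e-06 -1.62576155e+00] 0.05063320391671455
0.46 [237.6, 429.6] ((434.5, 230.5), (19.0, 21.0), 90.0)
0.9 [262.7, 457.6] ((455.26611328125, 257.37353515625), (99.11307525634766, 92.73295593261719), 84.70991516113281)
[array([ 0.664, -0.157,  0.02 ]), array([ 0.679, -0.348,  0.02 ]), array([ 0.475, -0.355,  0.02 ]), array([ 0.459, -0.169,  0.02 ])]
```

View pics/s12.png

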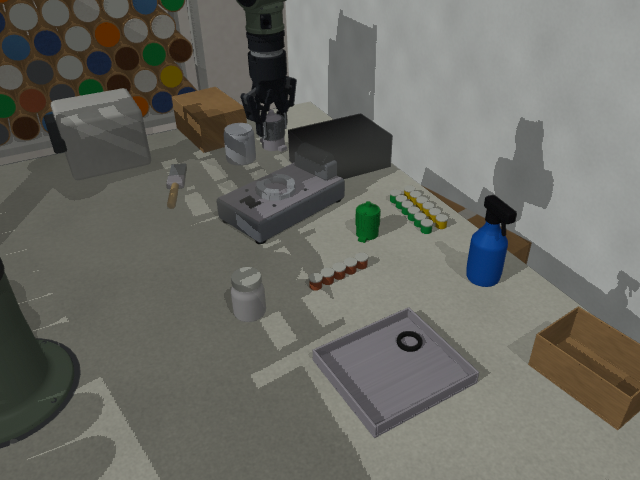

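The head is out of the mount and hanging in the grip (−1.6 to −3 N). Next I carry it high to over the free middle of the tray, away from the ring.

step_arm(increments=[[[0,0,0],[0,0.015,-0.029],0.03],[[0,0,0],[0,0.035,-0.067],0.03],[[0,0,0],[0,0.06,-0.115],0.03],[[0,0,0],[0,0.085,-0.164],0.03],[[0,0,0],[0,0.11,-0.212],0.03],[[0,0,0],[0,0.135,-0.26],0.03],[[0,0,0],[0,0.16,-0.308],0.03],[[0,0,0],[0,0.185,-0.356],0.03]])

```text
t: 15.0
tool_pos: [0.5538, -0.126, 0.1565]
ee_rot: [[-0.001, -0.931, -0.365], [0.001, -0.365, 0.931], [-1.0, 0.001, 0.001]]
ft_force: [0.3, -0.6, -1.7]
gripper_width: 0.051
```

step_arm(increments=[[[0,0,0],[0,0.025,-0.048],0.03],[[0,0,0],[0,0.05,-0.096],0.03],[[0,0,0],[0,0.065,-0.125],0.03],[[0,0,0],[0,0.07,-0.135],0.03],[[0,0,0],[0,0.07,-0.135],0.03],[[0,0,0],[0,0.07,-0.135],0.03]])

```text
t: 15.75
tool_pos: [0.5388, -0.2743, 0.1571]
ee_rot: [[-0.001, -0.931, -0.366], [0.001, -0.366, 0.931], [-1.0, 0.0, 0.001]]
ft_force: [0.1, 0.3, -2.5]
gripper_width: 0.0506
```

Run:
```python
from h import *
o=robot.get_obs();print(o['t'],o['tool_pos'],o['ee_rot'],o['ft_force'],o['joint_positions'],o['gripper_width'])
c=cam('wrist'); save(c,'w13.png')
s=cam('side'); save(s,'s13.png')
for r in spotter.tip_of('wrist','seal_ring')[:2]: print(r['centre'],r['p'],onz(c,r['centre'],.004))
for r in spotter.tip_of('wrist','wash_tray_in')[:2]: print(r['centre'],r['p'],onz(c,r['centre'],.004))
for dx in (-.0345,.0345): print(proj(s,[.54+dx,-.275,.004]))
```

```text
15.75 [ 0.53884282 -0.27428413  0.1571097 ] [[-7.22301334e-04 -9.30564878e-01 -3.66126325e-01]
 [ 1.05267761e-03 -3.66126925e-01  9.30564327e-01]
 [-9.99999185e-01  2.86734870e-04  1.24403878e-03]] [ 0.07075236  0.32241431 -2.49441989] [-5.93136566e-01  4.52802138e-01 -9.79403905e-02  1.02124113e+00
  4.69130515e-04 -2.53877654e+00] 0.05055978353291734
[222.6, 180.1] 0.64 [ 0.62744818 -0.21945942  0.004     ]
[205.8, 258.4] 0.97 [ 0.57240817 -0.25640823  0.004     ]
[472.7, 322.4] 0.64 [ 0.41776892 -0.01525802  0.004     ]
[392.01719092 365.32747714]
[376.17462249 402.28313202]
```

View pics/w13.png

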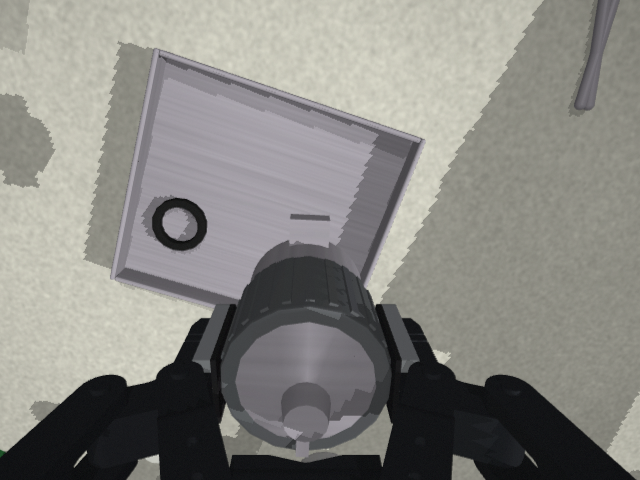

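View pics/s13.png

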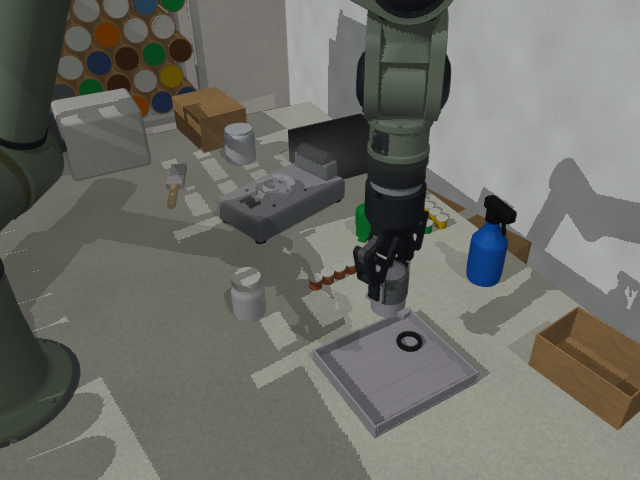

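The tray floor centre reads (0.572, −0.256) and the ring (0.627, −0.219). The head hangs over (0.539, −0.274), 104 mm from the ring. Lowering.

step_arm(increments=[[[0,0,0],[0.03,0,0],0.03],[[0,0,0],[0.07,0,0],0.03],[[0,0,0],[0.11,0,0],0.03],[[0,0,0],[0.135,0,0],0.03],[[0,0,0],[0.148,0,0],0.03],[[0,0,0],[0.15,0,0],0.03],[[0,0,0],[0.15,0,0],0.03]])

```text
t: 16.82
tool_pos: [0.5397, -0.2762, 0.0085]
ee_rot: [[0.001, -0.931, -0.365], [-0.001, -0.365, 0.931], [-1.0, -0.001, -0.001]]
ft_force: [-0.6, -0.5, -3.2]
gripper_width: 0.0509
```

step_arm(increments=[[[0,0,0],[0.003,0,0],0.03],[[0,0,0],[0.006,0,0],0.03],[[0,0,0],[0.009,0,0],0.03],[[0,0,0],[0.009,0,0],0.03]])

```text
t: 17.32
tool_pos: [0.5387, -0.2756, -0.0018]
ee_rot: [[-0.0, -0.931, -0.365], [0.0, -0.365, 0.931], [-1.0, 0.0, 0.0]]
ft_force: [0.9, -0.5, -2.6]
gripper_width: 0.0509
```

step_arm(increments=[[[0,0,0],[0.001,0,0],0.03],[[0,0,0],[0.002,0,0],0.03],[[0,0,0],[0.002,0,0],0.03]])

```text
t: 17.7
tool_pos: [0.5389, -0.2758, -0.0036]
ee_rot: [[-0.0, -0.931, -0.365], [0.0, -0.365, 0.931], [-1.0, 0.0, 0.0]]
ft_force: [-0.2, 0.0, -2.2]
gripper_width: 0.0507
```

step_arm(increments=[[[0,0,0],[0.001,0,0],0.03],[[0,0,0],[0.0015,0,0],0.03],[[0,0,0],[0.0015,0,0],0.03]])

```text
t: 18.08
tool_pos: [0.5389, -0.2758, -0.0051]
ee_rot: [[-0.0, -0.931, -0.365], [0.0, -0.365, 0.931], [-1.0, 0.0, 0.0]]
ft_force: [-0.2, 0.3, -2.6]
gripper_width: 0.0508
```

step_arm(increments=[[[0,0,0],[0.001,0,0],0.03],[[0,0,0],[0.001,0,0],0.03],[[0,0,0],[0.001,0,0],0.03]])

```text
t: 18.45
tool_pos: [0.5389, -0.2758, -0.006]
ee_rot: [[-0.0, -0.931, -0.365], [0.0, -0.365, 0.931], [-1.0, 0.0, 0.0]]
ft_force: [-0.3, -0.0, -2.2]
gripper_width: 0.0505
```

step_arm(increments=[[[0,0,0],[0.001,0,0],0.03],[[0,0,0],[0.001,0,0],0.03]])

```text
t: 18.7
tool_pos: [0.539, -0.2759, -0.0065]
ee_rot: [[0.0, -0.931, -0.365], [-0.0, -0.365, 0.931], [-1.0, -0.0, -0.0]]
ft_force: [-1.1, 0.9, 3.9]
gripper_width: 0.0508
```

step_arm(increments=[[[0,0,0],[0.001,0,0],0.03],[[0,0,0],[0.001,0,0],0.03]])

```text
t: 18.95
tool_pos: [0.5391, -0.276, -0.0065]
ee_rot: [[0.001, -0.931, -0.365], [-0.001, -0.365, 0.931], [-1.0, -0.0, -0.001]]
ft_force: [-3.5, 2.3, 10.8]
gripper_width: 0.0506
```

The foot is on the tray floor: the force swung from −2.2 to +10.8 N at z = −0.0065, as predicted. I relieve the press, look once, then open.

step_arm(increments=[[[0,0,0],[-0.0015,0,0],0.03],[[0,0,0],[-0.0015,0,0],0.03]])

```text
t: 19.2
tool_pos: [0.5391, -0.2759, -0.0065]
ee_rot: [[0.0, -0.931, -0.365], [-0.0, -0.365, 0.931], [-1.0, -0.0, -0.0]]
ft_force: [0.3, 0.0, 0.9]
gripper_width: 0.0506
```

Run:
```python
from h import *
o=robot.get_obs();print(o['t'],o['tool_pos'],o['ft_force'])
s=cam('side'); save({'color':cv2.resize(s['color'][230:440,290:500],None,fx=2.8,fy=2.8)},'s14.png')
```

```text
19.2 [ 0.53907902 -0.27591775 -0.00649291] [0.27911461 0.03347514 0.9266025 ]
```

View pics/s14.png

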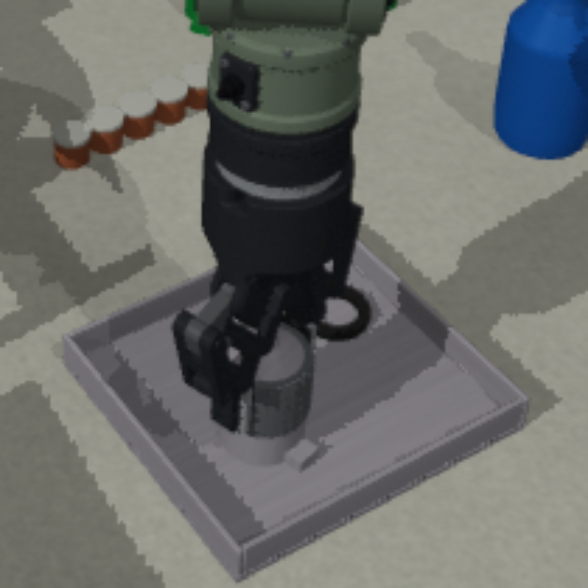

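step_arm(increments=[[[0,0,0],[0,0,0],0.07],[[0,0,0],[0,0,0],0.08],[[0,0,0],[0,0,0],0.0854],[[0,0,0],[0,0,0],0.0854],[[0,0,0],[-0.02,0,0],0.0854],[[0,0,0],[-0.06,0,0],0.0854],[[0,0,0],[-0.12,0,0],0.0854],[[0,0,0],[-0.18,0,0],0.0854]])

```text
t: 20.25
tool_pos: [0.5386, -0.2756, 0.175]
ee_rot: [[-0.0, -0.931, -0.365], [0.0, -0.365, 0.931], [-1.0, 0.0, 0.0]]
ft_force: [0.3, -0.7, 0.5]
gripper_width: 0.0854
```

step_arm(increments=[[[0,0,0],[-0.02,0,0.05],0.0854],[[0,0,0],[-0.02,0,0.1],0.0854],[[0,0,0],[-0.02,0,0.15],0.0854],[[0,0,0],[-0.02,0,0.15],0.0854],[[0,0,0],[-0.02,0,0.15],0.0854]])

```text
t: 20.88
tool_pos: [0.4848, -0.1365, 0.1938]
ee_rot: [[0.001, -0.931, -0.365], [-0.001, -0.365, 0.931], [-1.0, -0.001, -0.001]]
ft_force: [1.3, 0.2, 0.1]
gripper_width: 0.0855
```

Run:
```python
from h import *
o=robot.get_obs();print(o['t'],o['tool_pos'],o['ft_force'],o['gripper_width'])
s=cam('side'); save(s,'s15.png')
t=cam('top'); save(t,'t15.png')
for r in spotter.tip_of('top','seal_ring')[:2]: print(r['centre'],r['p'],onz(t,r['centre'],.004))
a=cv2.imread('pics/top1.png').astype(int); b=t['color'][:,:,::-1].astype(int)
print(proj(t,[.5390,-.276,.084]),proj(s,[.5390,-.276,.084]),proj(s,[.5390,-.276,.004]))
```

```text
20.875 [ 0.4847616  -0.13648807  0.1938353 ] [1.30128683 0.199614   0.07425419] 0.08546663591548743
[233.1, 435.8] 0.76 [ 0.62141839 -0.22356609  0.004     ]
[332.6, 337.1] 0.59 [ 0.41495285 -0.01242983  0.004     ]
[269.07591429 474.34822755] [348.81370359 386.29109952] [384.65136081 383.85853245]
```

View pics/s15.png

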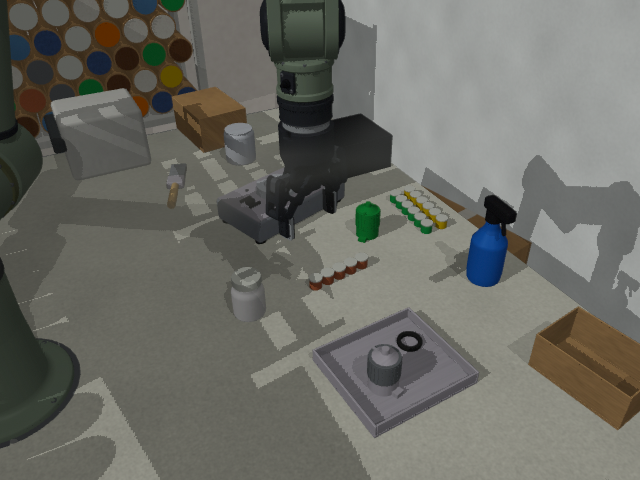

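View pics/t15.png

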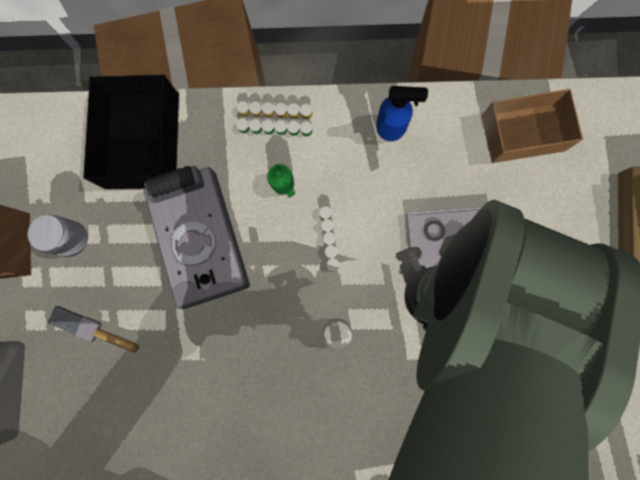

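The side view shows the head standing upright in the tray, spout at (349, 386) as predicted. The ring (341, 409), pot strip and jar are where they were, and the gripper is clear. Handing in.

```bash
python3 -c "
from station import job
print(job.close_job())"
```

```text
the job is handed in; nothing more can be done
None
```

The dosing head is off the pump and standing upright in the wash tray with its spout up. I handed the job in at about 21 s of the 72 s allowed; the station gave no verdict.

**What I did:**
- **Button:** I pushed it down to its hard stop, where the force rose to 19 N. Later pictures show it staying down.
- **Turn:** I turned the head anticlockwise until I felt the stop. The wrist moment jumped to about −2 N m at roughly 94° of gripper turn.
- **Lift and place:** The head came straight up with only its weight on the wrist. I set it on the tray floor at about (0.539, −0.276), with a brief press of 11 N that I eased to about 1 N before letting go.

**Last checks:**
- **Placement:** The side view shows the head upright where predicted, and the gripper is open and clear.
- **Bystanders:** The seal ring, pot strip and jar look unmoved in the side and top views. The last network reading of the ring differs by about 7 mm from the one before placing, but its pixel matches the very first picture, so I take that as network error.
- **Not seen from above:** The arm hid the head in the last top view, so its final pose rests on the side view and the contact force.

**One disagreement with the description:** the real fingertips sit about 37 mm behind the TCP the robot reports. Two cameras and the button contact all showed this, and I allowed for it in every height.

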